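Close up the parcel row and lock the divider

ROBOT

A 6-joint arm with a two-finger parallel gripper is mounted at the origin on the work surface. World frame = base frame: x ahead of the robot, y to its left, z up, the work surface at z = 0. Lengths are in mm, angles in degrees, forces in N, time in s.
With the tool pointing down it reaches from about 350 to 850 mm from the base axis. Payload 8.1 kg.
Tool frame: the origin (TCP) lies on the centre line of the jaws, within the pads' length; the fingertips stand 19 mm ahead of it and the grasp point (between the pads) is the TCP (r.tip_reach is the z of the fingertips in the tool frame, in mm); z points along the fingers, y is the line along which they close (so a half turn about z gives the same grasp; the last joint's range is limited). The gripper opens to 85 mm and grips with 20 to 120 N. Pads are 22 mm wide; open, the fingers measure 114 mm over their backs; the gripper's body (76 mm by 85 mm) begins 54 mm behind the grasp point. The pads swing forward as they close: fully open they stand 13 mm farther back than shut.
Start: joints at [70.737, 7.471, 85.268, -0, 87.261, -4.893], TCP at [148.885, 581.239, 250.292] pointing down, gripper open.
Joint ranges: [-169.43, 169.43], [-51.17, 129.36], [1.28, 143.12], [-76.62, 256.62], [0, 156.53], [-152.29, 152.29]. Speed limits (degrees/s): [136.94, 136.94, 159.86, 180, 180, 180].

INTERFACE

Orientations are given as [roll, pitch, yaw] about the fixed x, y, z axes, in that order (R = Rz(yaw) Ry(pitch) Rx(roll)).
In Python, from bench import r gives the robot as it stands. The module is installed in compiled form; this text tells all that it offers.
- The arm moves only by the shell command python3 -m handwheel 'ROWS' [FORCE]. ROWS is JSON, a list of rows, each a list of 7 numbers: the shift along the tool's x, y, z in m, then the turn, a rotation vector about the tool's x, y, z in degrees, then the finger opening in m, from 0 to 0.0854. In form: [[tx, ty, tz, ax, ay, az, claw], ...]. A call has 1 to 8 rows; each row shifts and turns the commanded pose from where the row before left it, along the tool's axes as they then stand; what a row does not reach is not made up. A row lasts 1/12 s, in which the tool goes at most 41.7 mm and 7.16 degrees, less where a joint would pass 70% of its speed; a pose out of reach is approached as far as the arm can. A call with a gripper value outside its range is refused whole. The fingers move at their own pace and stop on an object; FORCE is the grip in N (left out, the last holds). Time passes only in rows, so rows that do not move let the fingers close. It gives the time, the measured TCP pose, the force, the opening and the grip force at its end, in the units of the state.
- r.sense(): the state, without advancing time (a new reading comes with each control period).
- r.snapshot(name): name is "scene" or "top" or "wrist"; returns (picture, depth): 400x640x3 uint8, blue, green, red; 400x640 float32, mm along the optical axis (not along the pixel's ray), 0 where there is no reading.
- r.calibration(name): a dict with "vfov" (degrees; the focal length in pixels is half the picture's height over the tangent of half this angle, whatever the lens; pixels are square), "cx", "cy" (the principal point, pixels), "dist" ([k1, k2, p1, p2, k3] as OpenCV has them; the pictures are not rectified), "rvec" (rotation vector, rad) and "tvec" (3), from world to camera coordinates, as OpenCV has them; the wrist camera has in their place "tool_from_camera" (4x4, takes a point from camera to tool coordinates, whose origin is the TCP and whose axes are the flange's). Camera axes: x right, y down, z forward; pixel columns grow to the right and rows downward; lengths in mm; the calibration is good to about 2 mm. A picture is of the moment at which its call begins: read the wrist's pose just before it. calibration takes no time and is no camera call.
- r.hand_in(): hands the job in; it is judged then, once.
The state is a dict: "time": time; "joint_pos": joint angles; "qd": joint speeds; "joint_efforts": joint torques, N m; "tool_pos": TCP position; "tcp_rot": TCP orientation; "ft_force": force on the tool from outside, world axes, zero at the start; "wrist_torque": the same for the moment, N m; "finger_gap": finger opening in mm; "grip_force": force on a finger pad.
Only numpy, scipy, OpenCV 4.12 (cv2) and the standard library are available. Lean on these libraries where they do the work, as an engineer would, in place of code of your own. Each camera call takes 0.05 s, during which the arm holds its last target. There are 200 camera calls.

TASK

The cartons in the parcel rack are standing loose. Loosen the T-handle clamp of the sliding divider, slide the divider up until the three cartons stand upright and close together, snug against the end plate, then turn the clamp tight again and let go. Leave the other things on the counter alone.

Things in the scene. Friction and masses are not known exactly. Their poses are not given: they have to be found in the camera images.
- rack: Grey steel parcel rack, fixed to the counter, 300 mm deep (its x), 470 mm long (its y). Origin: centre of its underside. Floor, on which cartons stand, at z = 10 mm. Fixed upright end plate at the +y end, inner face at y = 210 mm, top 141 mm up. An aluminium guide rail runs along y at x = -120 mm (the robot's side), 30 mm wide, top at z = 40 mm. Back lip at x = 145 mm, 34 mm high.
- divider (a joint): Slide (m) of the divider along the rail, 0 to 0.200, growing toward the end plate (rack +y). The clear gap between divider and end plate is 330 mm minus this value. Freed, it needs about 2 N, and up to 5 N more to push the cartons along; clamped tight it holds 50 N or more. It stays where it is left.
- divider_face (a point): Middle of the pushing face (+y side) of the divider's upright grey blade, 4 mm thick, from rack x = -20 to 130 mm, top 134 mm above the counter. A low web (59 mm high) joins it to an aluminium saddle (64 mm in x, 60 mm in y, top 54 mm above the counter) that rides the rail. Axes: those of the rack.
- clamp_knob (a joint): Angle (rad) of the clamp knob on top of the saddle: 0 = tight, against its stop; grows as it is loosened, anticlockwise seen from above, to 2.4. The clamp grips the rail below about 0.7 and is quite free above that. It turns with 0.2 N m, rising to 0.3 N m in the last part of tightening, and stays where it is left.
- knob_grip (a point): Centre of the clamp knob's black T-bar, on its vertical turning axis, 79 mm above the counter. Bar: 56 mm long (point x), 16 mm thick (point y), 66 to 92 mm above the counter, on a 16 mm hub. Axes turn with the knob; at joint 0 they are the rack's. It stands mid-saddle, in line with the blade and 100 mm in front of blade and cartons, so the divider can be slid by holding the bar.
- carton_thick: Closed cardboard carton standing in the rack between divider and end plate, 60 mm thick (its y), 150 mm deep (its x), 125 mm high, 140 to 280 g. Origin: centre of its underside. Slides on the rack floor. The three stand in any order; together they are 143 mm thick.
- carton_thin: Closed cardboard carton standing in the rack between divider and end plate, 35 mm thick (its y), 150 mm deep (its x), 140 mm high, 84 to 168 g. Origin: centre of its underside. Slides on the rack floor. The three stand in any order; together they are 143 mm thick.
- carton_low: Closed cardboard carton standing in the rack between divider and end plate, 48 mm thick (its y), 150 mm deep (its x), 110 mm high, 105 to 210 g. Origin: centre of its underside. Slides on the rack floor. The three stand in any order; together they are 143 mm thick.
- tape_dispenser: Desk tape dispenser, black, 170 x 64 x 115 mm; origin at the centre of its underside. Not part of the job.
- parcel_scale: Flat grey parcel scale with a steel platter, 210 x 180 x 39 mm; origin at the centre of its underside. Not part of the job.
- parcel: Carton lying on the counter, 160 x 120 x 70 mm; origin at the centre of its underside. Not part of the job.

How it is judged (in metres and radians):
On the way, in this order (a step that is already met when the one before it is completed fails the run):
1. the clamp knob is loosened (turned more than 0.5 rad from tight) (value of joint clamp_knob above 0.5 rad), for 0.2 s.
2. the divider is slid up so that the row is closed (no more than 8 mm of slack in all) (value of joint divider above 0.179 m), for 0.2 s.
At the end, for the whole second after the job is handed in: The clamp is tight (knob within 0.3 rad of its stop), the gap from divider to end plate is under 151 mm (cartons: 143 mm), and the three cartons stand at rest on the rack floor in that gap, upright within 0.12 rad, centres within 40 mm of the blade's middle line (rack x = 55 mm) (value of joint clamp_knob below 0.3 rad and velocity of joint divider below 0.01 m/s and value of joint divider above 0.179 m and angle between each of carton_thick, carton_thin, carton_low's own z axis and vertical below 0.12 rad and x of carton_thick in the frame of rack between 0.015 and 0.095 m and y of carton_thick in the frame of rack between 0.06 and 0.21 m and z of each of carton_thick, carton_thin, carton_low in the frame of rack below 0.02 m and x of carton_thin in the frame of rack between 0.015 and 0.095 m and y of carton_thin in the frame of rack between 0.06 and 0.21 m and x of carton_low in the frame of rack between 0.015 and 0.095 m and y of carton_low in the frame of rack between 0.06 and 0.21 m and linear speed of each of carton_thick, carton_thin, carton_low below 0.02 m/s); the robot touches nothing.
It fails at once if the tape dispenser is moved more than 30 mm (distance of tape_dispenser from where it was at the start of the episode above 0.03 m).
It fails at once if the parcel scale is moved more than 30 mm (distance of parcel_scale from where it was at the start of the episode above 0.03 m).
It fails at once if the parcel is moved more than 30 mm (distance of parcel from where it was at the start of the episode above 0.03 m).
It also fails if it takes over 38 s, if anything falls off the work surface, if the arm or the gripper's body presses on something with over 40 N, if the wrist force passes 120 N, or if a joint passes its speed limit or range.

## Working session

There is one attempt and no reset: what is moved stays moved. The work goes in short steps, Python scripts to look and compute and a shell command to move; the robot and the scene stay as the last step left them, time stands still between calls to the robot, and variables do not carry over. Pictures are saved under pics/ and viewed, at most 10 in all, crops included, and the job is handed in when it is done.

```bash
mkdir -p pics
cat > h.py <<'E'
import numpy as np, cv2
from bench import r
from scipy.spatial.transform import Rotation as R
def K(c,shape=(400,640)):
    f=shape[0]/2/np.tan(np.radians(c["vfov"])/2)
    return np.array([[f,0,c["cx"]],[0,f,c["cy"]],[0,0,1.]])
def pose(name,s=None):
    c=r.calibration(name)
    if name=="wrist":
        T=np.eye(4);T[:3,:3]=R.from_euler('xyz',s["tcp_rot"],degrees=True).as_matrix();T[:3,3]=s["tool_pos"]
        M=T@np.array(c["tool_from_camera"]);return c,M[:3,:3],M[:3,3]
    Rm=cv2.Rodrigues(np.array(c["rvec"],float))[0]
    return c,Rm.T,-Rm.T@np.array(c["tvec"],float).ravel()
def rays(name,px,s=None):
    c,Rw,o=pose(name,s)
    u=cv2.undistortPoints(np.array(px,float).reshape(-1,1,2),K(c),np.array(c["dist"],float)).reshape(-1,2)
    return o,np.c_[u,np.ones(len(u))]@Rw.T
def plane(name,px,z,s=None):
    o,d=rays(name,px,s);return o+d*((z-o[2])/d[:,2])[:,None]
def cloud(name,depth,s=None):
    v,u=np.mgrid[0:400,0:640];o,d=rays(name,np.c_[u.ravel(),v.ravel()],s)
    return (o+d*depth.reshape(-1,1)).reshape(400,640,3)
E
python3 - <<'E'
from h import *
s=r.sense();print(s)
for n in("scene","top"):
    p,d=r.snapshot(n);cv2.imwrite(f"pics/{n}0.png",p);np.save(f"{n}0.npy",d)
    print(pose(n)[2])
E
```

```text
{'time': 0.0, 'joint_pos': array([ 7.07375452e+01,  7.51461325e+00,  8.53313218e+01, -1.20752398e-04,
        8.72614730e+01, -4.89427766e+00]), 'qd': array([-0.01473397,  0.02577436,  0.03122533,  0.01989191,  0.06669565,
       -0.09003952]), 'joint_efforts': array([-1.84949422e-03, -5.69385910e+01, -5.00548232e+01, -4.96302473e-04,
        1.50071742e-02,  1.51762421e-06]), 'tool_pos': array([148.70762815, 580.73432547, 249.22998591]), 'tcp_rot': array([-1.79892973e+02, -9.04360308e-03,  1.65631820e+02]), 'ft_force': array([-0.06370296, -0.15327184,  0.18376901]), 'wrist_torque': array([-0.03834543,  0.04108704, -0.03770328]), 'grip_force': 0.0, 'finger_gap': 85.38556928297484}
[1415.71969242 -282.51638243 1181.11587332]
[ 430.48045128    7.39904957 1225.68428403]
```

View pics/top0.png

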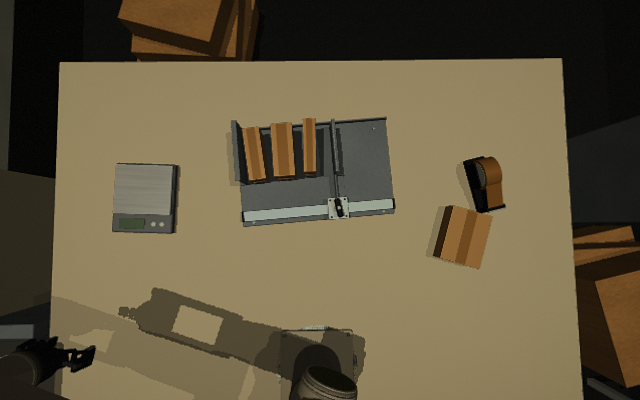

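View pics/scene0.png

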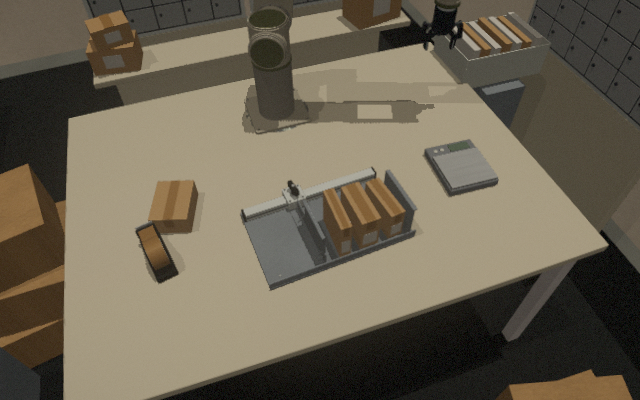

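The top view shows the rail from (243,217) to (395,204), the saddle with its black knob near (339,207), the blade near x≈335, and the end plate on the left at x≈236. Next I measure the rack yaw and the knob.

Run:
```python
from h import *
p=cv2.imread("pics/top0.png");d=np.load("top0.npy");C=cloud("top",d)
print(plane("top",[[243,217],[395,204]],40).round(0))
g=p.min(2).astype(int)
ys,xs=np.mgrid[0:400,0:640]
m=((g>110)&(ys>192)&(ys<230)&(xs>238)&(xs<400)&(abs(C[...,2]-40)<9)&(p.max(2)-p.min(2)<50)).astype(np.uint8)
m[:, 322:356]=0
pts=plane("top",np.argwhere(m)[:,::-1],40)
c=pts[:,:2].mean(0);w,v=np.linalg.eigh(np.cov((pts[:,:2]-c).T));a=v[:,1]*np.sign(v[1,1])
q=(pts[:,:2]-c)@a;n=(pts[:,:2]-c)@np.array([a[1],-a[0]])
print("rail",len(pts),c,"dir deg",np.degrees(np.arctan2(a[1],a[0])),q.min(),q.max(),n.min(),n.max())
sub=np.s_[190:225,320:360]
k=np.argwhere((g[sub]<60)&(C[sub][...,2]>62)&(C[sub][...,2]<105))+[190,320]
print("knob",len(k),plane("top",k[:,::-1],90).mean(0),np.median([C[a,b] for a,b in k],0))
cv2.imwrite("pics/crop0.png",cv2.resize(p[110:230,230:400],None,fx=4.5,fy=4.5,interpolation=cv2.INTER_CUBIC))
```

```text
[[ 451.  214.   40.]
 [ 485. -243.   40.]]
rail 1077 [469.40671332   8.05917707] dir deg 94.30993330083619 -243.41672033016368 204.13542740439598 -14.317991485499409 14.479010441733509
knob 98 [475.58957552 -69.09272817  90.        ] [476.98171246 -68.02052932  92.06835192]
```

View pics/crop0.png

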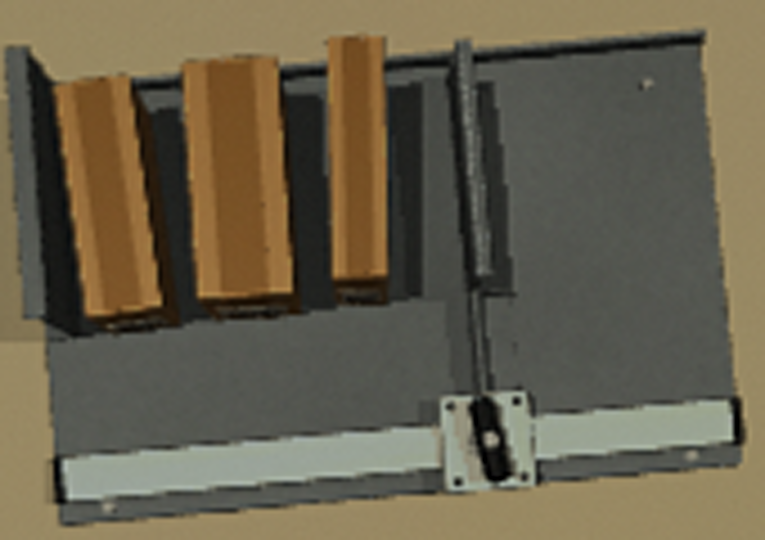

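The rack yaw is about 4.3° and the knob is near (476, -69). The bar sits roughly 10° off world x, and the cartons are skewed but standing. I'll travel above the knob, then turn the tool.

```bash
python3 -m handwheel '[[-0.024,-0.0274,0.0015,0,0,0,0.0854],[-0.024,-0.0274,0.0015,0,0,0,0.0854],[-0.024,-0.0274,0.0015,0,0,0,0.0854],[-0.024,-0.0274,0.0015,0,0,0,0.0854],[-0.024,-0.0274,0.0015,0,0,0,0.0854],[-0.024,-0.0274,0.0015,0,0,0,0.0854],[-0.024,-0.0274,0.0015,0,0,0,0.0854],[-0.024,-0.0274,0.0015,0,0,0,0.0854]]'
python3 -m handwheel '[[-0.024,-0.0274,0.0015,0,0,0,0.0854],[-0.024,-0.0274,0.0015,0,0,0,0.0854],[-0.024,-0.0274,0.0015,0,0,0,0.0854],[-0.024,-0.0274,0.0015,0,0,0,0.0854],[-0.024,-0.0274,0.0015,0,0,0,0.0854],[-0.024,-0.0274,0.0015,0,0,0,0.0854],[-0.024,-0.0274,0.0015,0,0,0,0.0854],[-0.024,-0.0274,0.0015,0,0,0,0.0854]]'
python3 -m handwheel '[[-0.024,-0.0274,0.0015,0,0,0,0.0854],[-0.024,-0.0274,0.0015,0,0,0,0.0854],[-0.024,-0.0274,0.0015,0,0,0,0.0854],[-0.024,-0.0274,0.0015,0,0,0,0.0854],[0,0,0,0,0,7,0.0854],[0,0,0,0,0,7,0.0854],[0,0,0,0,0,7,0.0854],[0,0,0,0,0,7,0.0854]]'
python3 -m handwheel '[[0,0,0,0,0,7,0.0854],[0,0,0,0,0,7,0.0854],[0,0,0,0,0,7,0.0854],[0,0,0,0,0,7,0.0854],[0,0,0,0,0,7,0.0854],[0,0,0,0,0,7,0.0854],[0,0,0,0,0,7,0.0854],[0,0,0,0,0,7,0.0854]]'
python3 -m handwheel '[[0,0,0,0,0,7,0.0854],[0,0,0,0,0,7,0.0854],[0,0,0,0,0,7,0.0854],[0,0,0,0,0,7,0.0854],[0,0,0,0,0,7,0.0854],[0,0,0,0,0,7,0.0854],[0,0,0,0,0,7,0.0854],[0,0,0,0,0,7,0.0854]]'
python3 -m handwheel '[[0,0,0,0,0,7,0.0854],[0,0,0,0,0,7,0.0854],[0,0,0,0,0,0,0.0854]]'
python3 - <<'E'
from h import *
s=r.sense();p,d=r.snapshot("wrist");cv2.imwrite("pics/w0.png",p);np.save("w0.npy",d)
import pickle;pickle.dump(s,open("w0.pkl","wb"));print(s["tool_pos"],s["tcp_rot"],s["joint_pos"],pose("wrist",s)[2])
E
```

```text
time: 0.77
tool_pos: [280.6, 319.5, 237.8]
tcp_rot: [-180.0, -0.0, 165.7]
ft_force: [0.8, -0.2, 0.1]
finger_gap: 85.5
grip_force: 0.0
time: 1.43
tool_pos: [412.3, 59.4, 226.1]
tcp_rot: [180.0, 0.0, 165.6]
ft_force: [0.3, 0.5, 0.4]
finger_gap: 85.3
grip_force: 0.0
time: 2.1
tool_pos: [477.5, -69.1, 219.6]
tcp_rot: [-180.0, -0.1, 137.2]
ft_force: [-0.4, -1.1, -0.6]
finger_gap: 85.4
grip_force: 0.0
time: 2.77
tool_pos: [477.5, -68.7, 219.8]
tcp_rot: [-179.9, -0.0, 81.3]
ft_force: [-0.4, 0.1, -0.1]
finger_gap: 85.8
grip_force: 0.0
time: 3.43
tool_pos: [477.5, -68.6, 219.8]
tcp_rot: [-180.0, 0.0, 25.3]
ft_force: [0.3, 0.2, 0.5]
finger_gap: 85.5
grip_force: 0.0
time: 3.68
tool_pos: [477.6, -68.7, 219.9]
tcp_rot: [-180.0, 0.0, 11.3]
ft_force: [-0.4, 0.4, 0.6]
finger_gap: 85.2
grip_force: 0.0
[477.58656563 -68.67164494 219.87121989] [-1.79980668e+02  4.31700803e-02  1.12862562e+01] [-1.42729310e+01 -1.00759630e+01  1.05731478e+02 -1.19114718e-03
  8.43917713e+01  6.44409370e+01] [550.08165573 -54.14748607 342.83664916]
```

View pics/w0.png

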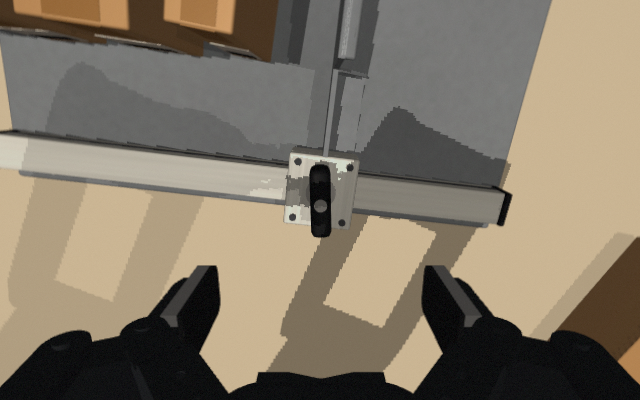

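The wrist view shows the bar from (319,165) to (320,237), almost parallel to the tool x axis. I'll compute its exact centre and angle.

Run:
```python
from h import *
import pickle
s=pickle.load(open("w0.pkl","rb"));p=cv2.imread("pics/w0.png");C=cloud("wrist",np.load("w0.npy"),s)
sub=np.zeros((400,640),bool);sub[155:250,295:345]=1
m=sub&(abs(C[...,2]-92)<8)
P=plane("wrist",np.argwhere(m)[:,::-1],92,s)[:,:2].astype(np.float32)
print(len(P),np.median(C[m][:,2]),cv2.minAreaRect(P))
```

```text
1389 90.64856299324248 ((476.44287109375, -67.58844757080078), (54.43669509887695, 15.547060012817383), 11.687657356262207)
```

```bash
python3 -m handwheel '[[-0.001,-0.001,0.03,0,0,0,0.0854],[0,0,0.03,0,0,0,0.06],[0,0,0.03,0,0,0,0.05],[0,0,0.03,0,0,0,0.04],[0,0,0.018,0,0,0,0.04],[0,0,0,0,0,0,0.0],[0,0,0,0,0,0,0.0],[0,0,0,0,0,0,0.0]]' 60
python3 -m handwheel '[[0,0,0,0,0,0,0],[0,0,0,0,0,0,0],[0,0,0,0,0,0,0]]'
```

```text
time: 4.4
tool_pos: [475.7, -68.4, 81.8]
tcp_rot: [180.0, 0.1, 11.8]
ft_force: [-0.1, -5.5, -18.0]
finger_gap: 14.8
grip_force: 61.5
time: 4.65
tool_pos: [475.7, -68.4, 81.8]
tcp_rot: [180.0, 0.1, 11.7]
ft_force: [1.5, -5.6, -19.2]
finger_gap: 15.2
grip_force: 61.5
```

```bash
python3 -m handwheel '[[0,0,0,0,0,-5,0],[0,0,0,0,0,-5,0],[0,0,0,0,0,-5,0],[0,0,0,0,0,-5,0],[0,0,0,0,0,-5,0],[0,0,0,0,0,-5,0]]'
python3 -m handwheel '[[0,0,0,0,0,-5,0],[0,0,0,0,0,-5,0],[0,0,0,0,0,-5,0],[0,0,0,0,0,-5,0],[0,0,0,0,0,-5,0],[0,0,0,0,0,-5,0],[0,0,0,0,0,-5,0],[0,0,0,0,0,0,0]]'
python3 -c "
from bench import r;s=r.sense();print(s['wrist_torque'],s['joint_pos'])"
```

```text
time: 5.15
tool_pos: [475.4, -68.0, 81.7]
tcp_rot: [-179.9, 0.1, 42.0]
ft_force: [-0.9, -1.7, -17.2]
finger_gap: 15.1
grip_force: 61.5
time: 5.82
tool_pos: [474.9, -67.7, 81.7]
tcp_rot: [-179.8, 0.0, 77.0]
ft_force: [-5.6, -0.9, -12.4]
finger_gap: 14.9
grip_force: 62.3
[-0.11193764  1.07582808  0.14865903] [-1.42282085e+01 -2.22799548e+00  1.13646470e+02 -2.52060871e-02
  6.88120347e+01 -1.17081839e+00]
```

```bash
python3 -m handwheel '[[0.0057,-0.0018,0,0,0,0,0],[0.0057,-0.0018,0,0,0,0,0],[0.0057,-0.0018,0,0,0,0,0],[0.0057,-0.0018,0,0,0,0,0],[0.0057,-0.0018,0,0,0,0,0],[0.0057,-0.0018,0,0,0,0,0],[0.0057,-0.0018,0,0,0,0,0],[0.0057,-0.0018,0,0,0,0,0]]'
python3 -m handwheel '[[0.0057,-0.0018,0,0,0,0,0],[0.0057,-0.0018,0,0,0,0,0],[0.0057,-0.0018,0,0,0,0,0],[0.0057,-0.0018,0,0,0,0,0],[0.0057,-0.0018,0,0,0,0,0],[0.0057,-0.0018,0,0,0,0,0]]'
python3 - <<'E'
from h import *
p,d=r.snapshot("top");cv2.imwrite("pics/top1.png",cv2.resize(p[110:230,225:400],None,fx=4.5,fy=4.5,interpolation=cv2.INTER_CUBIC))
E
```

```text
time: 6.48
tool_pos: [471.3, -20.2, 81.7]
tcp_rot: [-179.8, 0.1, 76.6]
ft_force: [-6.0, -3.3, -12.4]
finger_gap: 15.1
grip_force: 62.2
time: 6.98
tool_pos: [468.6, 15.3, 81.7]
tcp_rot: [-179.8, 0.1, 76.6]
ft_force: [-7.0, -4.6, -12.9]
finger_gap: 14.7
grip_force: 62.3
```

View pics/top1.png

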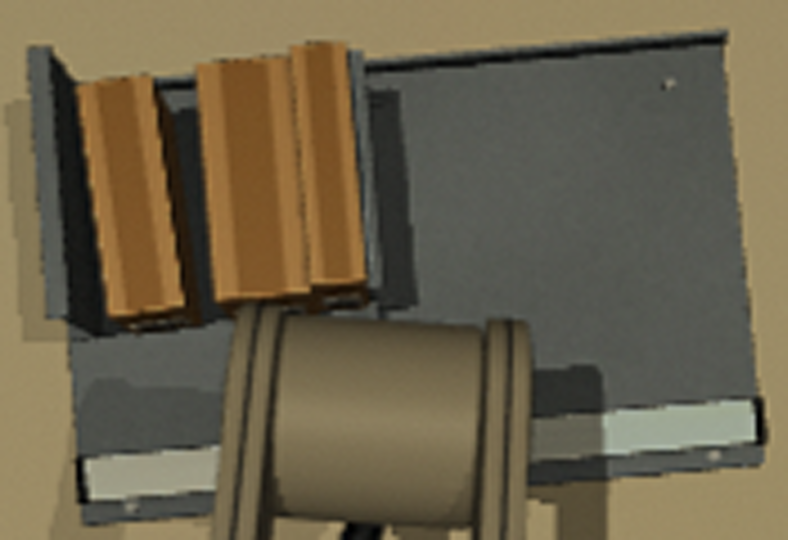

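The cartons are upright, with two of them closed up against the blade. Roughly 40 mm of travel remains.

```bash
python3 -m handwheel '[[0.0047,-0.0015,0,0,0,0,0],[0.0047,-0.0015,0,0,0,0,0],[0.0047,-0.0015,0,0,0,0,0],[0.0047,-0.0015,0,0,0,0,0],[0.0047,-0.0015,0,0,0,0,0],[0.0047,-0.0015,0,0,0,0,0]]'
python3 -m handwheel '[[0.0019,-0.0006,0,0,0,0,0],[0.0019,-0.0006,0,0,0,0,0],[0.0019,-0.0006,0,0,0,0,0]]'
python3 -m handwheel '[[0.0019,-0.0006,0,0,0,0,0],[0,0,0,0,0,0,0]]'
```

```text
time: 7.53
tool_pos: [466.3, 44.6, 81.7]
tcp_rot: [-179.8, 0.1, 76.6]
ft_force: [-6.7, -5.1, -11.6]
finger_gap: 15.2
grip_force: 62.4
time: 7.78
tool_pos: [465.9, 50.4, 81.6]
tcp_rot: [-179.8, 0.1, 76.6]
ft_force: [-7.1, -5.4, -11.3]
finger_gap: 15.2
grip_force: 62.4
time: 7.95
tool_pos: [465.8, 52.7, 81.7]
tcp_rot: [-179.8, 0.1, 76.6]
ft_force: [-7.3, -4.2, -10.4]
finger_gap: 15.1
grip_force: 62.4
```

```bash
python3 -m handwheel '[[0.0019,-0.0006,0,0,0,0,0],[0.0019,-0.0006,0,0,0,0,0]]'
python3 -m handwheel '[[0.0019,-0.0006,0,0,0,0,0],[0,0,0,0,0,0,0]]'
python3 - <<'E'
from h import *
p,d=r.snapshot("top");cv2.imwrite("pics/top2.png",cv2.resize(p[110:190,225:325],None,fx=6,fy=6,interpolation=cv2.INTER_CUBIC))
E
```

```text
time: 8.12
tool_pos: [465.5, 55.4, 81.6]
tcp_rot: [-179.8, 0.2, 76.6]
ft_force: [-5.4, -20.0, -12.0]
finger_gap: 14.9
grip_force: 62.4
time: 8.28
tool_pos: [465.5, 55.5, 81.7]
tcp_rot: [-179.8, 0.4, 76.6]
ft_force: [-5.9, -22.2, -12.6]
finger_gap: 15.2
grip_force: 62.3
```

View pics/top2.png

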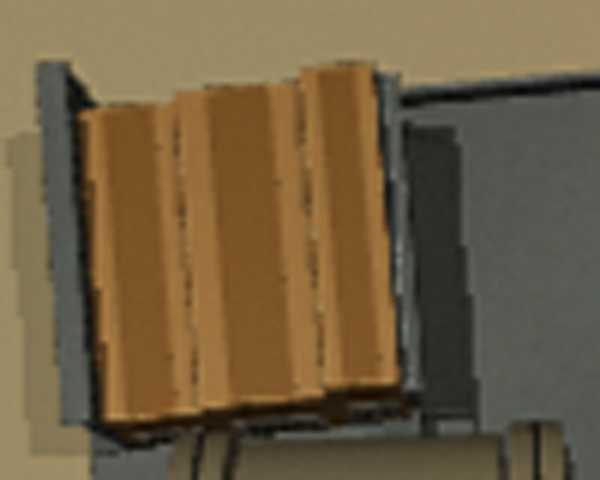

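The row is closed and upright, and the force rose to 22 N against the end plate. I'll tighten now.

```bash
python3 -m handwheel '[[0,0,0,0,0,5,0],[0,0,0,0,0,5,0],[0,0,0,0,0,5,0],[0,0,0,0,0,5,0],[0,0,0,0,0,5,0],[0,0,0,0,0,5,0],[0,0,0,0,0,5,0]]'
python3 -m handwheel '[[0,0,0,0,0,5,0],[0,0,0,0,0,5,0],[0,0,0,0,0,5,0],[0,0,0,0,0,5,0],[0,0,0,0,0,5,0],[0,0,0,0,0,5,0],[0,0,0,0,0,5,0]]'
python3 -m handwheel '[[0,0,0,0,0,2,0],[0,0,0,0,0,0,0],[0,0,0,0,0,0,0]]'
python3 -c "
from bench import r;s=r.sense();print(s['wrist_torque'],s['joint_pos'])"
```

```text
time: 8.92
tool_pos: [466.1, 55.2, 81.7]
tcp_rot: [179.8, 0.4, 41.3]
ft_force: [-3.5, -21.2, -15.8]
finger_gap: 14.9
grip_force: 62.0
time: 9.5
tool_pos: [466.4, 54.7, 81.7]
tcp_rot: [179.6, 0.2, 6.3]
ft_force: [-1.1, -26.7, -15.5]
finger_gap: 14.8
grip_force: 61.9
time: 9.75
tool_pos: [466.5, 54.6, 81.8]
tcp_rot: [179.6, 0.2, 4.5]
ft_force: [-0.4, -25.9, -15.8]
finger_gap: 14.8
grip_force: 61.7
[-3.74057736  0.28909901 -0.03666756] [  0.73787266  -3.8944299  115.2375949   -0.45756463  68.79388359
  86.42245532]
```

```bash
python3 -m handwheel '[[0,0.0015,0,0,0,0,0],[0,0.0015,0,0,0,0,0],[0,0,0,0,0,0,0.06],[0,0,0,0,0,0,0.06],[0,0,0,0,0,0,0.06],[0,0,0,0,0,0,0.06]]'
python3 -m handwheel '[[0,0,-0.02,0,0,0,0.06],[0,0,-0.03,0,0,0,0.06],[0,0,-0.03,0,0,0,0.06],[0,0,-0.03,0,0,0,0.06],[-0.03,0,-0.02,0,0,0,0.06],[-0.03,0,0,0,0,0,0.06],[0,0,0,0,0,0,0.06]]'
python3 - <<'E'
from h import *
s=r.sense();p,d=r.snapshot("wrist");cv2.imwrite("pics/w1.png",p);C=cloud("wrist",d,s)
m=abs(C[...,2]-92)<8
m&=(np.hypot(C[...,0]-466,C[...,1]-55)<38)
P=plane("wrist",np.argwhere(m)[:,::-1],92,s)[:,:2].astype(np.float32);print(s["tool_pos"],len(P),cv2.minAreaRect(P))
E
```

```text
time: 10.25
tool_pos: [469.3, 56.3, 84.1]
tcp_rot: [-180.0, -0.2, 4.6]
ft_force: [0.5, -0.3, 0.1]
finger_gap: 59.5
grip_force: 0.0
time: 10.83
tool_pos: [405.5, 51.4, 214.1]
tcp_rot: [180.0, -0.1, 4.7]
ft_force: [-0.3, 0.1, -1.1]
finger_gap: 59.8
grip_force: 0.0
[405.48976913  51.35940843 214.13630872] 1790 ((465.264404296875, 54.228904724121094), (54.238250732421875, 15.386961936950684), 4.233851432800293)
```

View pics/w1.png

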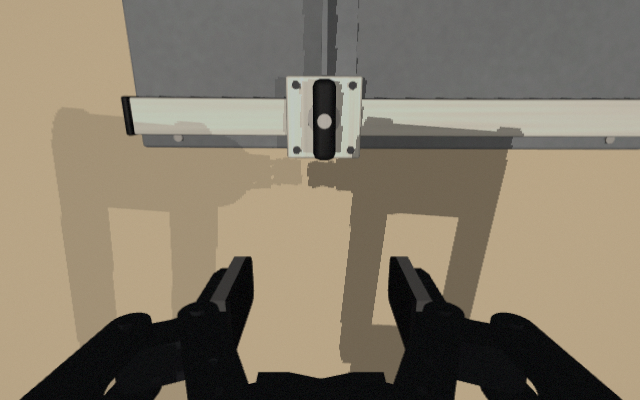

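The bar, from (324,80) to (324,158), now lines up with the rack at 4.2°, so the clamp is tight and the gripper is clear. One last look at the row.

Run:
```python
from h import *
p,d=r.snapshot("top");cv2.imwrite("pics/top3.png",cv2.resize(p[110:230,225:325],None,fx=5,fy=5,interpolation=cv2.INTER_CUBIC))
```

```text
(no output)
```

View pics/top3.png

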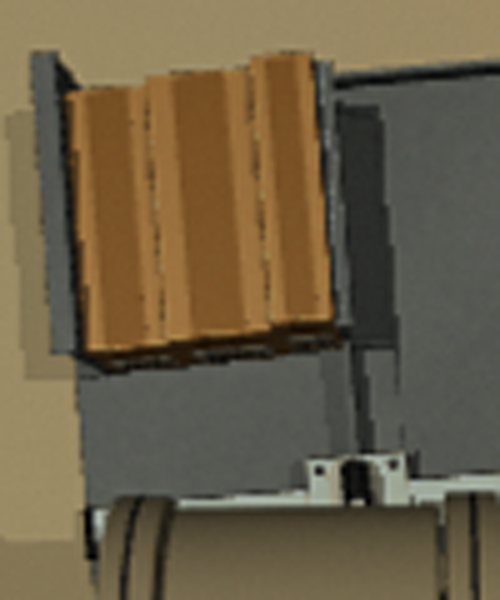

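The three cartons stand parallel and close together between the end plate (x≈75) and the blade (x≈325). I'm handing in.

```bash
python3 -c "
from bench import r;print(r.hand_in())"
```

```text
the job is handed in; nothing more can be done
None
```

I handed the job in at about 11 s: the three cartons stand upright and snug against the end plate, the clamp is tight again, and the gripper has let go and is clear; the hand-in call gave no verdict.

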